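# Put the spectacle case away and shut the sliding hatch

### The arm

A 7-joint arm with a two-finger parallel gripper is mounted at the origin on the work surface. World frame = base frame: x ahead of the robot, y to its left, z up, the work surface at z = 0. Lengths are in m, angles in rad, forces in N, time in s.
With the tool pointing down it reaches from about 0.425 to 0.925 m from the base axis. Payload 6.8 kg.
Tool frame: the origin (TCP) lies on the centre line of the jaws, within the pads' length; the fingertips stand bot.tip_reach ahead of it and the grasp point (between the pads) lies 3 mm ahead of it (bot.tip_reach is the distance from the TCP to the fingertips, in m); z points along the fingers, y is the line along which they close (so a half turn about z gives the same grasp; the last joint's range is limited). The gripper opens to 85 mm and grips with 20 to 120 N. Pads are 22 mm wide; open, the fingers measure 114 mm over their backs; the gripper's body (76 mm by 85 mm) begins 54 mm behind the grasp point. The pads swing forward as they close: fully open they stand 13 mm farther back than shut.
Start: joints at [1.123, 0.477, 0.022, 1.555, -0.011, 1.109, -0.083], TCP at [0.225, -0.636, 0.253] pointing down, gripper open.
Joint ranges: [-2.96, 2.96], [-0.34, 2.1], [-1.41, 1.46], [0.24, 2.44], [-1.37, 4.51], [0.17, 1.92], [-2.96, 2.96]. Speed limits (rad/s): [2.39, 2.39, 3.14, 3.14, 3.14, 3.14, 3.14].

### API

Orientations are given as a unit quaternion [w, x, y, z].
In Python, from station import bot gives the robot as it stands.
- The arm moves only by the tool jog_arm, never from a script. Its argument "deltas" is a list of rows, each a list of 7 numbers: the shift along the world's x, y, z in m, then the turn, a rotation vector about the world's x, y, z in rad, then the opening, from 0 (shut) to 1 (fully open). In form: [[x, y, z, rx, ry, rz, grip], ...]. A call has 1 to 10 rows; each row shifts and turns the commanded pose from where the row before left it; what a row does not reach is not made up. A row lasts 1/10 s, in which the tool goes at most 50 mm and 8.59 degrees, less where a joint would pass 70% of its speed; a pose out of reach is approached as far as the arm can. A call with a gripper value outside its range is refused whole. The fingers move at their own pace and stop on an object; "newtons" is the grip in N (left out, the last holds). Time passes only in rows, so rows that do not move let the fingers close. It gives the time, the measured TCP pose, the force, the opening and the grip force at its end, in the units of the state.
- bot.get_obs(): the state, without advancing time (a new reading comes with each control period).
- bot.read_camera(name): name is "scene" or "top" or "wrist"; returns a dict with "img" (480x640x3 uint8, red, green, blue), "K" (3x3 intrinsics, pixels), "eye" and "attitude" of the camera in the world. Camera axes: x right, y down, z forward; pixel columns grow to the right and rows downward; lengths in m; the calibration is good to about 2 mm. A picture is of the moment at which its call begins. There is no depth.
- bot.hand_in(): hands the job in; it is judged then, once.
The state is a dict: "t": time; "q": joint angles; "joint_vel": joint speeds; "joint_torque": joint torques, N m; "eef_pos": TCP position; "tool_rot": TCP orientation; "contact_force": force on the tool from outside, world axes, zero at the start; "torque": the same for the moment, N m; "gripper_width": opening from 0.0 (shut) to 1.0 (fully open); "grasp_force": force on a finger pad.
Only numpy, scipy, OpenCV 4.12 (cv2) and the standard library are available. Lean on these libraries where they do the work, as an engineer would, in place of code of your own. Each camera call takes 0.05 s, during which the arm holds its last target. There are 200 camera calls.

### The job

Put the black spectacle case into the open compartment of the wooden keepsake chest, then slide the chest's hatch along its track until it clicks past its ball catch and stays shut tight against the end rail. Push firmly enough to pass the catch, but do not slam or force the hatch against the rail, and leave the other things on the table where they are.

Things in the scene. Friction and masses are not known exactly. Their poses are not given: they have to be found in the camera images.
- specs_mid (a point): Centre (half-way up, 16 mm over its underside) of the hard black spectacle case: a rounded box 42 (its own x) x 100 (y) x 32 (z) mm, about 90 g, lying loose on the table.
- case: Fixed oak keepsake chest, 200 (own x) x 420 (y) x 88 mm high; origin at the centre of its underside, on the table. The hatch slides on its top along y and shuts towards the chest's own -y. Guide rails along y, at x 82 to 100 mm either side, stand up to z 104 mm. The +y half is a solid deck at z 88 mm.
- well (a point): Centre of the floor of the chest's open-topped compartment, which lies in the chest's -y half: 150 (x) x 165 (y) mm, floor 46 mm above the table, 42 mm deep up to the hatch's underside. Chest axes; chest y -165 to 0 mm. The open hatch covers a little of its +y side, the end rail up to 17 mm of its -y side.
- rail_mean (a point): Mean place of the edge of the end rail that the hatch meets: a point of the chest (x 0, y -160, z 94 mm). The rail (155 x 30 x 12 mm, across the chest's top, z 88 to 100) is set by hand in slots: its edge really lies up to 12 mm either side of this point along y, unmeasured. It carries a brass block with the catch's ball, at chest x 18 to 41 mm, up to z 112.
- hatch (a joint): Travel of the hatch (pine panel 155 x 180 x 12 mm, underside at z 88, about 350 g) along chest +y, m; grows opening, to 0.175. Its leading edge is at chest y -0.170 + this; shut reads -0.002 to 0.022 by rail setting. Drag 1 to 2 N. The catch resists from 10 mm short of the rail, takes 6 to 10 N, gives way 3 mm short, then pulls home and holds. On the rail a push of 12 to 16 N is safe; over 28 N damages it.
- pull_bar (a point): Centre of the oak pull bar that stands up from the middle of the hatch, 90 mm behind its leading edge: 100 mm along the chest's x, 16 mm along the chest's y, from z 100 to 126 mm above the table (this point lies at z 113 mm). Its axes are those of the chest.
- mug: white mug, 80 mm wide, 90 mm tall; origin at the centre of its underside. A bystander, to be left alone.
- cards: pale pack of cards, 64 x 92 x 22 mm, lying flat; origin at the centre of its underside. A bystander, to be left alone.
- tin: round steel tin, 72 mm wide, 75 mm tall; origin at the centre of its underside. A bystander, to be left alone.
- book: red hardback lying flat, 130 x 195 x 24 mm; origin at the centre of its underside. A bystander, to be left alone.
- glass_cup: glass tumbler, 72 mm wide, 100 mm tall; origin at the centre of its underside. A bystander, to be left alone.
- torch: aluminium hand torch lying down, 135 mm long, 38 mm thick at the head; origin on the table under its middle. A bystander, to be left alone.
Not all that is in view belongs to the job. Of the things like the part that bears specs_mid, leave any that is blue or pink; of the rest the smaller one is meant.

How it is judged:
By the outcome, as a careful person would: the job done as asked, in the order asked, and still so for the second after the job is handed in, with the robot touching nothing.
It also fails if it takes over 69 s, if anything falls off the work surface, if the arm or the gripper's body presses on something with over 40 N, if the wrist force passes 120 N, or if a joint passes its speed limit or range.

## Working session

There is one attempt and no reset: what is moved stays moved. The work goes in short steps, Python scripts to look and compute and a tool call to move; the robot and the scene stay as the last step left them, time stands still between calls to the robot, and variables do not carry over. Pictures are saved under pics/ and viewed, at most 10 in all, crops included, and the job is handed in when it is done.

Besides the shell and the picture viewer there is one more tool, called after "Request:" as a command line: name --pt "numbers of a row" for each row, then --argument value for the rest. jog_arm: Moves the arm, as the interface text tells. Its arguments: {"type":"object","properties":{"deltas":{"type":"array"},"newtons":{"type":"number"}},"required":["deltas"]}

```bash
mkdir -p pics; ls; python3 - <<'E'
from station import bot
import cv2,numpy as np
print(bot.tip_reach, bot.get_obs())
ims=[]
for n in("scene","top"):
    c=bot.read_camera(n); np.savez(f"{n}0.npz",**c)
    cv2.imwrite(f"pics/{n}0.png",c["img"][:,:,::-1]); print(n,c["K"],c["eye"],c["attitude"])
E
```

```text
pics
0.022 {'t': 0.0, 'q': array([ 1.12289808,  0.4777775 ,  0.02232744,  1.55646933, -0.01148255,
        1.10931186, -0.08305128]), 'joint_vel': array([ 0.00041272,  0.00043072, -0.00011042,  0.00023541, -0.00031734,
        0.00166021,  0.00040021]), 'joint_torque': array([-2.35485422e-04, -5.96464634e+01,  1.60795894e+00, -2.81197482e+01,
        1.24541923e-02,  9.36855358e-03, -8.62024223e-06]), 'eef_pos': array([ 0.22477741, -0.6358758 ,  0.25233307]), 'tool_rot': array([-8.90500778e-04,  9.85593901e-01,  1.69126635e-01, -2.26973110e-04]), 'contact_force': array([ 0.60397418, -0.42360219,  0.75753647]), 'torque': array([ 0.05436591, -0.00988713,  0.04524683]), 'grasp_force': 0.0, 'gripper_width': 1.0040484370036324}
scene [[517.01798854   0.         320.86610473]
 [  0.         517.01798854 244.8592892 ]
 [  0.           0.           1.        ]] [1.57376883 0.63308377 1.07636651] [-0.21123715  0.44730759  0.78284576 -0.37742191]
top [[598.80829433   0.         322.12991003]
 [  0.         598.80829433 233.56286483]
 [  0.           0.           1.        ]] [ 0.37989317 -0.00334067  1.59728873] [-0.03618914  0.70905857 -0.70300426  0.04136785]
```

View pics/scene0.png

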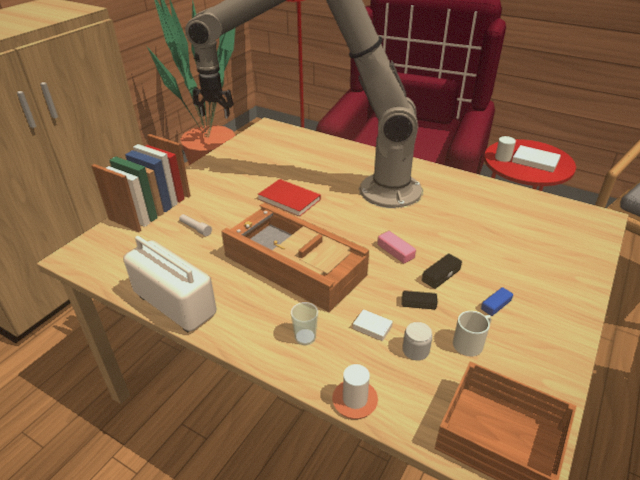

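View pics/top0.png

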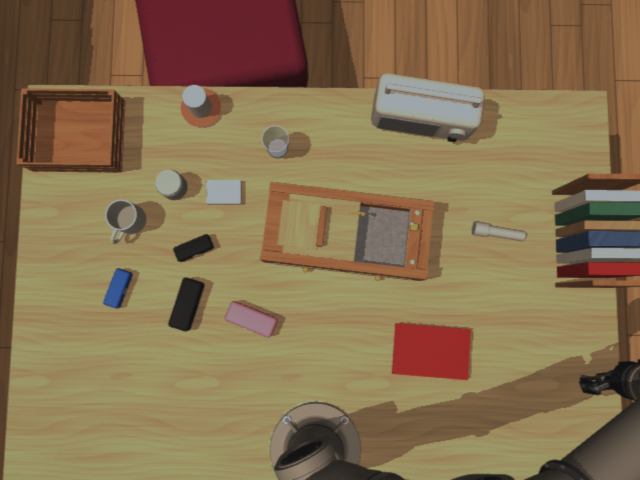

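Scene: small black case at (420,300), big black one at (442,270), pink (396,247), blue (497,301), chest about (295,253). Top view: small black (194,248), big black (186,304), pink (251,319), blue (117,288), chest (348,231) with the compartment on the right (383,235), pull bar (322,227). By the description I choose the small black one at (194,248).

```bash
cat > h.py <<'E'
import numpy as np,cv2
from scipy.spatial.transform import Rotation as R
def load(n): return dict(np.load(n))
def rays(c,px):
    px=np.atleast_2d(np.float64(px)); d=np.c_[px,np.ones(len(px))]@np.linalg.inv(c["K"]).T
    w,x,y,z=c["attitude"]; return R.from_quat([x,y,z,w]).apply(d)
def plane(c,px,z):
    d=rays(c,px); return c["eye"]+d*((z-c["eye"][2])/d[:,2])[:,None]
def tri(c1,p1,c2,p2):
    d1,d2=rays(c1,p1)[0],rays(c2,p2)[0]
    s=np.linalg.lstsq(np.c_[d1,-d2],c2["eye"]-c1["eye"],rcond=None)[0]
    a,b=c1["eye"]+s[0]*d1,c2["eye"]+s[1]*d2
    return (a+b)/2,np.linalg.norm(a-b)
def blobs(m,amin=100):
    return [k for k in cv2.findContours(m.astype(np.uint8),cv2.RETR_EXTERNAL,cv2.CHAIN_APPROX_NONE)[0] if cv2.contourArea(k)>amin]
E
python3 - <<'E'
from h import *
T,S=load("top0.npz"),load("scene0.npz")
def dark(c,x0,y0,x1,y1):
    m=np.zeros((480,640),bool); m[y0:y1,x0:x1]=(c["img"].max(2)<60)[y0:y1,x0:x1]
    return max(blobs(m,50),key=cv2.contourArea)
kt=dark(T,165,225,222,270); ks=dark(S,398,286,442,312)
ct=[cv2.moments(k) for k in(kt,ks)]; ct=[(m["m10"]/m["m00"],m["m01"]/m["m00"]) for m in ct]
print("small",ct,tri(T,ct[0],S,ct[1]))
for z in(.016,.032):
    P=plane(T,kt[:,0],z)[:,:2]; print(z,cv2.minAreaRect(P.astype(np.float32)*1000))
P=plane(T,dark(T,160,270,210,335)[:,0],.03)[:,:2]; print("big",cv2.minAreaRect(P.astype(np.float32)*1000))
# chest: redder than table
hsv=cv2.cvtColor(T["img"],cv2.COLOR_RGB2HSV); 
for p in[(268,240),(330,272),(322,227),(425,230),(300,330),(340,230),(300,225),(385,235)]: print(p,hsv[p[1],p[0]],T["img"][p[1],p[0]])
crop=cv2.resize(T["img"][170:290,250:445],None,fx=4,fy=4,interpolation=cv2.INTER_CUBIC); cv2.imwrite("pics/chest.png",crop[:,:,::-1])
a=cv2.resize(T["img"][220:340,90:290],(600,360)); cv2.imwrite("pics/cand.png",a[:,:,::-1])
E
```

```text
Traceback (most recent call last):
ValueError: max() iterable argument is empty
```

```bash
python3 - <<'E'
from h import *
T,S=load("top0.npz"),load("scene0.npz")
print(T["img"].shape,T["img"].dtype,T["img"][248,180:210:4].tolist(),S["img"][300,400:440:6].tolist())
def dark(c,x0,y0,x1,y1,t=90):
    m=np.zeros((480,640),bool); m[y0:y1,x0:x1]=(c["img"].max(2)<t)[y0:y1,x0:x1]
    b=blobs(m,30); return max(b,key=cv2.contourArea)
kt=dark(T,165,225,222,270); ks=dark(S,398,286,442,312)
ct=[cv2.moments(k) for k in(kt,ks)]; ct=[(m["m10"]/m["m00"],m["m01"]/m["m00"]) for m in ct]
print("small",ct,tri(T,ct[0],S,ct[1]))
for z in(.016,.032):
    P=plane(T,kt[:,0],z)[:,:2]; print(z,cv2.minAreaRect(P.astype(np.float32)*1000))
P=plane(T,dark(T,160,270,210,335)[:,0],.03)[:,:2]; print("big",cv2.minAreaRect(P.astype(np.float32)*1000))
hsv=cv2.cvtColor(T["img"],cv2.COLOR_RGB2HSV); 
for p in[(268,240),(330,272),(322,227),(425,230),(300,330),(340,230),(300,225),(385,235)]: print(p,hsv[p[1],p[0]],T["img"][p[1],p[0]])
crop=cv2.resize(T["img"][170:290,250:445],None,fx=4,fy=4,interpolation=cv2.INTER_CUBIC); cv2.imwrite("pics/chest.png",crop[:,:,::-1])
a=cv2.resize(T["img"][220:340,90:290],(600,360)); cv2.imwrite("pics/cand.png",a[:,:,::-1])
E
```

```text
(480, 640, 3) uint8 [[34, 33, 32], [34, 32, 31], [36, 34, 33], [35, 33, 33], [36, 34, 33], [35, 33, 33], [36, 34, 34], [26, 25, 24]] [[145, 114, 76], [67, 56, 42], [66, 56, 42], [69, 59, 47], [66, 55, 45], [65, 57, 44], [63, 53, 38]]
small [(193.35895293790028, 247.7451963241437), (419.1244813278008, 299.8094744121715)] (array([0.51372373, 0.32635595, 0.0133126 ]), np.float64(0.0006868573658569141))
0.016 ((513.1072387695312, 326.08697509765625), (45.22567367553711, 103.26248168945312), 23.38414192199707)
0.032 ((511.7593688964844, 322.7536926269531), (44.76812744140625, 102.21759796142578), 23.384117126464844)
big ((365.7752685546875, 336.470947265625), (60.855812072753906, 133.9921875), 73.82333374023438)
(268, 240) [ 12 152 153] [153  98  62]
(330, 272) [ 28  88 157] [157 154 103]
(322, 227) [ 12 151 147] [147  94  60]
(425, 230) [ 12 151 154] [154 100  63]
(300, 330) [ 24  96 156] [156 144  97]
(340, 230) [ 24  97 157] [157 145  97]
(300, 225) [ 23  97 157] [157 143  97]
(385, 235) [ 16  34 126] [126 118 109]
```

View pics/chest.png

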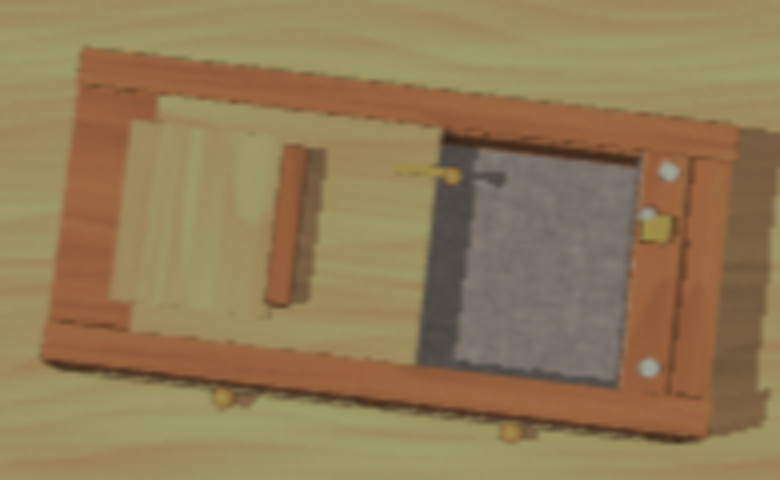

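View pics/cand.png

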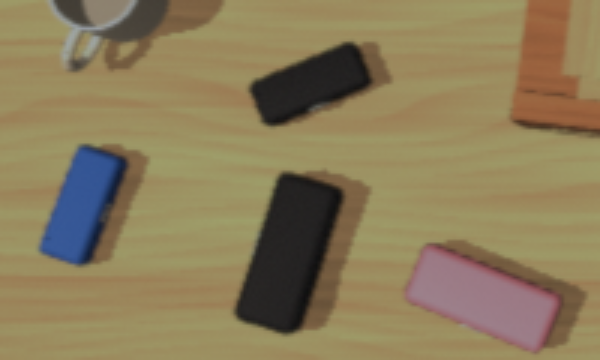

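Small case (194,248) is 45x103 mm, the other black one is 61x134 mm, so the small one is confirmed. The chest crop shows the outer rail-top corners, hatch edge (~430,245 crop), end rail edge (~630,270), and bar (287,225).

```bash
cat > c.py <<'E'
from h import *
T,S=load("top0.npz"),load("scene0.npz")
f=lambda l:np.float64(l)/4+[250,170]-0.375
C=plane(T,f([(82,47),(738,126),(708,438),(42,360)]),.104)[:,:2]
print(C.round(4)); o=C.mean(0); yv=(C[0]+C[3]-C[1]-C[2])/2; L=np.hypot(*yv); a=np.arctan2(yv[1],yv[0]); 
print("len",L,np.hypot(*((C[0]-C[3]+C[1]-C[2])/2)),"y dir deg",np.degrees(a),"o",o)
yv/=L; xv=np.array([yv[1],-yv[0]]); M=np.c_[xv,yv]
ch=lambda px,z:((plane(T,f(px),z)[:,:2]-o)@M).round(4)
print("hatch edge",ch([(443,130),(417,363)],.1),"rail",ch([(641,155),(622,385)],.1),"bar",ch([(287,225)],.126))
print("floor corners?",ch([(640,160),(616,385)],.088))
w=lambda x,y:(o+M@[x,y]).round(4)
print("well",w(0,-.0825), "place",w(0,-.085),w(0,-.095), "bar world", (plane(T,f([(287,225)]),.126)))
E
python3 c.py; python3 - <<'E'
from h import *
T,S=load("top0.npz"),load("scene0.npz")
m=cv2.inRange(cv2.cvtColor(S["img"],cv2.COLOR_RGB2HSV),(0,110,40),(17,255,255))
v=np.zeros_like(m); v[200:305,215:375]=m[200:305,215:375]
k=max(blobs(v),key=cv2.contourArea); print(cv2.approxPolyDP(cv2.convexHull(k),4,True)[:,0].tolist())
cv2.imwrite("pics/s.png",cv2.resize(S["img"][195:310,210:380],None,fx=4,fy=4,interpolation=cv2.INTER_CUBIC)[:,:,::-1])
E
```

```text
[[ 0.6762  0.1191]
 [ 0.6295 -0.296 ]
 [ 0.4326 -0.2749]
 [ 0.4777  0.1405]]
len 0.4178176699494416 0.19885317021096277 y dir deg 83.69754413944213 o [ 0.55399668 -0.07781947]
hatch edge [[ 0.0749 -0.0239]
 [-0.0737 -0.0241]] rail [[ 0.074  -0.1501]
 [-0.0722 -0.1531]] bar [[-0.0002  0.0668]]
floor corners? [[ 0.0727 -0.1515]
 [-0.0718 -0.151 ]]
well [ 0.5449 -0.1598] place [ 0.5447 -0.1623] [ 0.5436 -0.1722] bar world [[ 0.56117618 -0.01144535  0.126     ]]
[[374, 293], [336, 304], [298, 301], [215, 256], [215, 221], [239, 200], [326, 200], [374, 240]]
```

View pics/s.png

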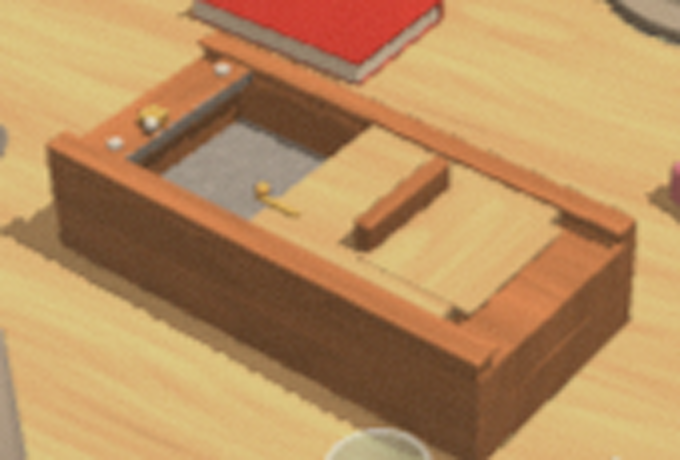

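Request:
jog_arm --pt "0.03 0.044 0 0 0 0.085 1" --pt "0.03 0.044 0 0 0 0.085 1" --pt "0.03 0.044 0 0 0 0.085 1" --pt "0.03 0.044 0 0 0 0.085 1" --pt "0.03 0.044 0 0 0 0.085 1" --pt "0.03 0.044 0 0 0 0.085 1" --pt "0.03 0.044 0 0 0 0.085 1" --pt "0.03 0.044 0 0 0 0.085 1" --pt "0.03 0.044 0 0 0 0.085 1" --pt "0.03 0.044 0 0 0 0.085 1"

```text
t: 1.1
eef_pos: [0.5072, -0.2215, 0.2532]
tool_rot: [-0.0, 0.827, 0.562, -0.0]
contact_force: [0.9, -1.0, -0.7]
gripper_width: 0.995
grasp_force: 0.0
```

Request:
jog_arm --pt "0 0.048 -0.005 0 0 0.079 1" --pt "0 0.048 -0.005 0 0 0.079 1" --pt "0 0.048 -0.005 0 0 0.079 1" --pt "0 0.048 -0.005 0 0 0.079 1" --pt "0 0.048 -0.005 0 0 0.079 1" --pt "0 0.048 -0.005 0 0 0.079 1" --pt "0 0.048 -0.005 0 0 0.079 1" --pt "0 0.048 -0.005 0 0 0.079 1" --pt "0 0.048 -0.005 0 0 0.079 1" --pt "0 0.048 -0.005 0 0 0.079 1"

```text
t: 2.1
eef_pos: [0.5063, 0.2582, 0.2029]
tool_rot: [0.0, 0.548, 0.837, -0.0]
contact_force: [0.5, 0.0, 0.4]
gripper_width: 0.995
grasp_force: 0.0
```

```bash
python3 - <<'E'
from station import bot
from h import *
o=bot.get_obs(); print(o["t"],o["eef_pos"],o["tool_rot"],o["q"][6])
c=bot.read_camera("wrist"); np.savez("w1.npz",**c); print(c["eye"])
cv2.imwrite("pics/w1.png",c["img"][:,:,::-1])
E
```

```text
2.1 [0.50634102 0.25823565 0.20289286] [ 4.13634065e-05  5.47642686e-01  8.36712283e-01 -2.05967141e-04] -0.4492468281418807
[0.47878565 0.3207162  0.32486953]
```

View pics/w1.png

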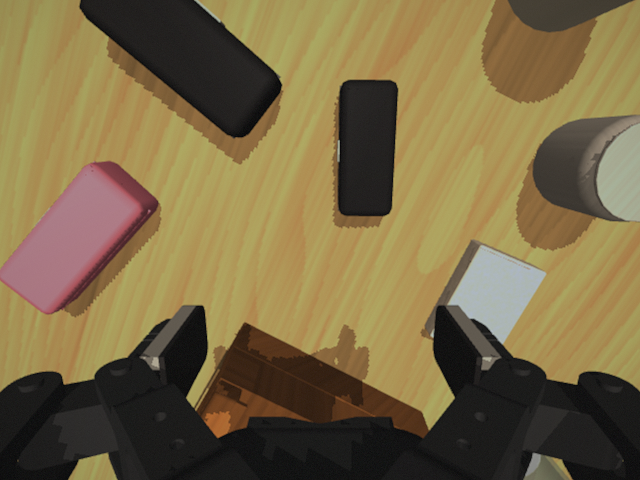

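```bash
python3 - <<'E'
from h import *
T,S,W=load("top0.npz"),load("scene0.npz"),load("w1.npz")
for k in blobs(W["img"].max(2)<75,1500):
    m=cv2.moments(k); p=(m["m10"]/m["m00"],m["m01"]/m["m00"])
    print(p,cv2.contourArea(k))
    for z in (.016,.032): print(z,cv2.minAreaRect((plane(W,k[:,0],z)[:,:2]*1000).astype(np.float32)))
    print(tri(W,p,T,(193.36,247.75)))
# chest corner heights from two views
f=lambda p:np.float64(p)/4+[250,170]-.375; g=lambda p:np.float64(p)/4+[210,195]-.375
for a,b in(((82,47),(490,360)),((42,360),(635,225))): print("rail corner",tri(T,f(a),S,g(b)))
print("bar top",tri(T,f((287,225)),S,g((402,195))))
print("floor far corner",tri(T,f((474,148)),S,g((165,178))))
E
```

```text
(312.99504006386564, 418.55623724904643) 67642.0
0.016 ((573.1788330078125, 102.25991821289062), (649.6448364257812, 192.25469970703125), 23.603418350219727)
0.032 ((568.2891235351562, 113.5763931274414), (615.9921264648438, 182.29556274414062), 23.603424072265625)
(array([0.49474125, 0.27460032, 0.26639531]), np.float64(0.0051763418006234374))
(560.2944789120761, 177.0718180109043) 2659.5
0.016 ((681.6514282226562, 365.0587463378906), (43.956016540527344, 95.71888732910156), 60.56903076171875)
0.032 ((671.1425170898438, 362.7617492675781), (41.67905044555664, 90.76042175292969), 60.56901168823242)
(array([0.49324847, 0.29761361, 0.29093669]), np.float64(0.05659730087649555))
(366.38450681781967, 146.51833640647408) 7321.5
0.016 ((515.8649291992188, 326.1279602050781), (43.95105743408203, 102.92628479003906), 23.483198165893555)
0.032 ((513.944091796875, 325.84765625), (41.6743049621582, 97.59452819824219), 23.483165740966797)
(array([0.5154578 , 0.32926901, 0.00171273]), np.float64(0.0018324889295912427))
(559.6964816829886, 11.801813565469713) 2297.5
0.016 ((608.0901489257812, 469.
[... 282 characters left out ...]
47, 57.407357819190636) 13817.5
0.016 ((361.3887634277344, 339.96142578125), (60.437957763671875, 146.5463409423828), 73.83831787109375)
0.032 ((367.4700927734375, 338.9644775390625), (57.30715560913086, 138.95494079589844), 73.83831787109375)
(array([0.48025367, 0.29519573, 0.29677294]), np.float64(0.057468861064865776))
rail corner (array([0.6738385 , 0.12223819, 0.1067195 ]), np.float64(0.007621040641415089))
rail corner (array([0.4785953 , 0.14073385, 0.09496885]), np.float64(0.0015156719807265708))
bar top (array([ 0.56215532, -0.01188134,  0.11993505]), np.float64(0.0009271439861476372))
floor far corner (array([ 0.62621098, -0.14962818,  0.12225432]), np.float64(0.052904273395760856))
```

Wrist view shows the small black case at (366,147), clear of neighbours (pink, big black, tin, cards) at the finger sides. Case centre ≈ (0.513,0.325), yaw matches.

Request:
jog_arm --pt "0.0015 0.017 -0.02 0 0 0 1" --pt "0.0015 0.017 -0.02 0 0 0 1" --pt "0.0015 0.017 -0.02 0 0 0 1" --pt "0.002 0.016 -0.02 0 0 0 1" --pt "0 0 -0.02 0 0 0 1" --pt "0 0 -0.02 0 0 0 1" --pt "0 0 -0.02 0 0 0 1" --pt "0 0 -0.02 0 0 0 1" --pt "0 0 -0.013 0 0 0 1" --pt "0 0 0 0 0 0 1"

```text
t: 3.15
eef_pos: [0.5121, 0.3225, 0.0284]
tool_rot: [-0.001, 0.549, 0.836, -0.002]
contact_force: [-0.3, 0.0, -0.8]
gripper_width: 0.996
grasp_force: 0.0
```

Request:
jog_arm --pt "0 0 0 0 0 0 0.3" --pt "0 0 0 0 0 0 0.3" --pt "0 0 0 0 0 0 0.3" --pt "0 0 0 0 0 0 0.3" --pt "0 0 0 0 0 0 0.3" --pt "0 0 0 0 0 0 0.3" --newtons 30

```text
t: 3.75
eef_pos: [0.5139, 0.3242, 0.0315]
tool_rot: [0.0, 0.549, 0.836, 0.001]
contact_force: [-0.9, -1.4, 5.8]
gripper_width: 0.484
grasp_force: 31.9
```

Request:
jog_arm --pt "0 0 0.01 0 0 0 0.3" --pt "0 0 0.02 0 0 0 0.3" --pt "0 0 0.03 0 0 0 0.3" --pt "0 0 0.04 0 0 0 0.3" --pt "0 0 0.04 0 0 0 0.3" --pt "0 0 0.04 0 0 0 0.3" --pt "0 0 0 0 0 0 0.3" --newtons 40

```text
t: 4.45
eef_pos: [0.5152, 0.3261, 0.2169]
tool_rot: [0.002, 0.549, 0.836, 0.005]
contact_force: [0.6, 0.5, -0.9]
gripper_width: 0.484
grasp_force: 41.9
```

Request:
jog_arm --pt "0.002 -0.03 0 0 0 -0.13 0.3" --pt "0.002 -0.03 0 0 0 -0.13 0.3" --pt "0.002 -0.03 0 0 0 -0.13 0.3" --pt "0.002 -0.03 0 0 0 -0.13 0.3" --pt "0.002 -0.03 0 0 0 -0.13 0.3" --pt "0.002 -0.03 0 0 0 -0.13 0.3" --pt "0.002 -0.03 0 0 0 -0.13 0.3" --pt "0.002 -0.03 0 0 0 -0.13 0.3" --pt "0.002 -0.03 0 0 0 -0.13 0.3" --pt "0.002 -0.03 0 0 0 -0.13 0.3"

```text
t: 5.45
eef_pos: [0.5325, 0.0225, 0.2101]
tool_rot: [-0.0, 0.944, 0.331, -0.0]
contact_force: [0.1, 0.3, -2.0]
gripper_width: 0.482
grasp_force: 41.8
```

Request:
jog_arm --pt "0.002 -0.032 0 0 0 -0.13 0.3" --pt "0.002 -0.032 0 0 0 -0.13 0.3" --pt "0.002 -0.032 0 0 0 -0.13 0.3" --pt "0.002 -0.032 0 0 0 -0.13 0.3" --pt "0.002 -0.032 0 0 0 -0.13 0.3" --pt "0.002 -0.03 0 0 0 -0.13 0.3" --pt "0 0 0 0 0 0 0.3" --pt "0 0 0 0 0 0 0.3"

```text
t: 6.25
eef_pos: [0.5446, -0.1665, 0.2099]
tool_rot: [-0.0, 0.999, -0.05, -0.0]
contact_force: [0.1, 0.8, -1.5]
gripper_width: 0.483
grasp_force: 41.8
```

```bash
python3 - <<'E'
from station import bot
from h import *
o=bot.get_obs(); print(o["t"],o["eef_pos"],o["tool_rot"],o["q"].round(2)); w,x,y,z=o["tool_rot"]; v=R.from_quat([x,y,z,w]).as_matrix()[:,1]; print(np.degrees(np.arctan2(v[1],v[0])))
c=bot.read_camera("wrist"); np.savez("w2.npz",**c); print(c["eye"])
cv2.imwrite("pics/w2.png",c["img"][:,:,::-1])
E
```

```text
6.25 [ 0.54457409 -0.16649026  0.20994238] [-1.99653733e-04  9.98740253e-01 -5.01760101e-02 -4.85472985e-04] [ 0.27  0.35 -0.11  1.85  0.05  0.94 -1.53]
-95.75217330267084
[ 0.61250944 -0.17362878  0.33187481]
```

View pics/w2.png

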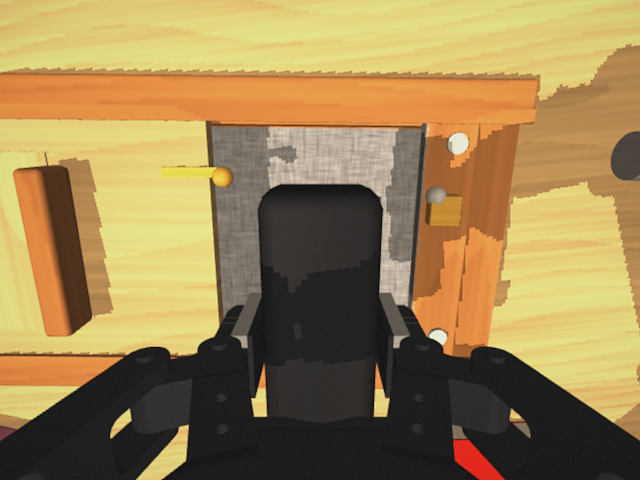

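Wrist view: case held straight over the compartment; hatch edge line x≈210 px, rail edge (424,130)-(407,320), far wall top at row ~124, brass ball block (445,207).

```bash
cat >> c.py <<'E'
W=load("w2.npz")
cw=lambda px,z:((plane(W,px,z)[:,:2]-o)@M).round(4)
print("W hatch edge",cw([(208,124),(214,240)],.1),"rail edge",cw([(424,128),(413,245)],.1),"far",cw([(315,124)],.088),"rail in",cw([(315,122)],.104),"barfront",cw([(68,168),(92,318)],.126),"barback",cw([(14,172),(47,335)],.126))
print("tcp",(np.array([.5446,-.1665])-o)@M)
E
python3 c.py | tail -2
```

```text
[-0.0468  0.0739]]
tcp [ 0.00039519 -0.08917611]
```

```bash
python3 c.py | tail -12
```

```text
hatch edge [[ 0.0749 -0.0239]
 [-0.0737 -0.0241]] rail [[ 0.074  -0.1501]
 [-0.0722 -0.1531]] bar [[-0.0002  0.0668]]
floor corners? [[ 0.0727 -0.1515]
 [-0.0718 -0.151 ]]
well [ 0.5449 -0.1598] place [ 0.5447 -0.1623] [ 0.5436 -0.1722] bar world [[ 0.56117618 -0.01144535  0.126     ]]
W hatch edge [[ 0.0757 -0.0239]
 [ 0.0061 -0.0228]] rail edge [[ 0.0747 -0.1493]
 [ 0.004  -0.1483]] far [[ 0.0767 -0.0858]] rail in [[ 0.0773 -0.086 ]] barfront [[ 0.052   0.0446]
 [-0.0354  0.0452]] barback [[ 0.0496  0.0737]
 [-0.0468  0.0739]]
tcp [ 0.00039519 -0.08917611]
```

Request:
jog_arm --pt "0 0.003 -0.02 0 0 -0.01 0.3" --pt "0 0 -0.02 0 0 0 0.3" --pt "0 0 -0.02 0 0 0 0.3" --pt "0 0 -0.02 0 0 0 0.3" --pt "0 0 -0.02 0 0 0 0.3" --pt "0 0 -0.015 0 0 0 0.3" --pt "0 0 -0.01 0 0 0 0.3" --pt "0 0 -0.005 0 0 0 0.3" --pt "0 0 0 0 0 0 0.3" --pt "0 0 0 0 0 0 0.3"

```text
t: 7.3
eef_pos: [0.5457, -0.1633, 0.0809]
tool_rot: [0.0, 0.998, -0.055, 0.001]
contact_force: [1.6, 0.0, -0.9]
gripper_width: 0.487
grasp_force: 41.8
```

Request:
jog_arm --pt "0 0 -0.002 0 0 0 0.3" --pt "0 0 0 0 0 0 0.3" --pt "0 0 0 0 0 0 0.3"

```text
t: 7.6
eef_pos: [0.5453, -0.1634, 0.0786]
tool_rot: [0.0, 0.998, -0.055, 0.0]
contact_force: [-0.6, 0.7, -1.4]
gripper_width: 0.479
grasp_force: 41.8
```

Request:
jog_arm --pt "0 0 -0.002 0 0 0 0.3" --pt "0 0 0 0 0 0 0.3" --pt "0 0 0 0 0 0 0.3"

```text
t: 7.9
eef_pos: [0.5455, -0.1634, 0.0775]
tool_rot: [0.0, 0.998, -0.055, 0.0]
contact_force: [-2.8, 1.5, 9.1]
gripper_width: 0.486
grasp_force: 43.1
```

Floor contact felt. Release and rise.

Request:
jog_arm --pt "0 0 0.001 0 0 0 0.6" --pt "0 0 0 0 0 0 0.7" --pt "0 0 0 0 0 0 0.7" --pt "0 0 0.01 0 0 0 0.7" --pt "0 0 0.02 0 0 0 0.7" --pt "0 0 0.03 0 0 0 0.7" --pt "0 0 0.04 0 0 0 0.7" --pt "0 0.03 0.03 0 0 0 0.5" --pt "0.003 0.03 0 0 0 0 0.0" --pt "0.003 0.03 0 0 0 0 0.0"

```text
t: 8.9
eef_pos: [0.5519, -0.0726, 0.2095]
tool_rot: [0.0, 0.998, -0.056, 0.002]
contact_force: [0.3, 0.3, -0.4]
gripper_width: 0.192
grasp_force: 0.0
```

```bash
python3 - <<'E'
from station import bot
from h import *
o=bot.get_obs(); print(o["t"],o["eef_pos"],o["gripper_width"],o["contact_force"])
c=bot.read_camera("wrist"); np.savez("w3.npz",**c)
cv2.imwrite("pics/w3.png",c["img"][:,:,::-1])
E
```

```text
8.9 [ 0.55190215 -0.07258158  0.20951291] 0.1921516996427748 [ 0.34774168  0.31824228 -0.37644046]
```

View pics/w3.png

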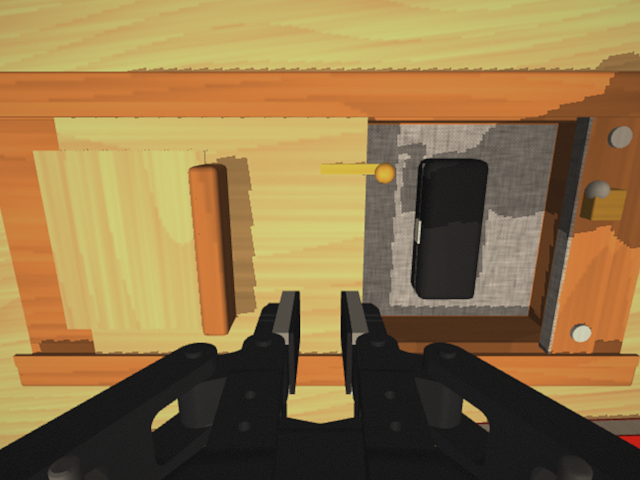

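The case lies flat in the well (450,228); bar back edge (190,170)-(203,333). Now go behind the bar with fingers shut.

Request:
jog_arm --pt "0.004 0.03 0 0 0 0 0" --pt "0.004 0.03 0 0 0 0 0" --pt "0.003 0.03 0 0 0 0 0" --pt "0.003 0.012 -0.02 0 0 0 0" --pt "0 0 -0.03 0 0 0 0" --pt "0 0 -0.02 0 0 0 0" --pt "0 0 -0.012 0 0 0 0" --pt "0 0 0 0 0 0 0" --pt "0 0 0 0 0 0 0"

```text
t: 9.85
eef_pos: [0.5656, 0.0286, 0.1261]
tool_rot: [-0.0, 0.998, -0.055, 0.0]
contact_force: [0.4, -0.1, 0.7]
gripper_width: -0.004
grasp_force: 0.0
```

```bash
cat > st.py <<'E'
from station import bot
import numpy as np
o=bot.get_obs(); a=np.radians(83.7); yv=np.array([np.cos(a),np.sin(a)]); xv=np.array([yv[1],-yv[0]]); d=o["eef_pos"][:2]-[.554,-.0778]
print(o["t"],"chest x,y,z",round(d@xv,4),round(d@yv,4),round(o["eef_pos"][2],4),"Fy",round(o["contact_force"][:2]@yv,2),"Fx",round(o["contact_force"][:2]@xv,2),"Fz",o["contact_force"][2].round(2),"w",o["gripper_width"].round(3))
E
python3 st.py
```

```text
Traceback (most recent call last):
  File "st.py", line 4, in <module>
    print(o["t"],"chest x,y,z",round(d@xv,4),round(d@yv,4),round(o["eef_pos"][2],4),"Fy",round(o["contact_force"][:2]@yv,2),"Fx",round(o["contact_force"][:2]@xv,2),"Fz",o["contact_force"][2].round(2),"w",o["gripper_width"].round(3))
                                                                                                                                                                                                            ^^^^^^^^^^^^^^^^^^^^^^^^
AttributeError: 'float' object has no attribute 'round'
```

Request:
jog_arm --pt "-0.0005 -0.004 0 0 0 0 0" --pt "-0.0005 -0.004 0 0 0 0 0" --pt "-0.0005 -0.004 0 0 0 0 0" --pt "-0.0005 -0.004 0 0 0 0 0" --pt "-0.0005 -0.004 0 0 0 0 0" --pt "-0.0005 -0.004 0 0 0 0 0" --pt "-0.0005 -0.004 0 0 0 0 0" --pt "0 0 0 0 0 0 0" --pt "0 0 0 0 0 0 0"

```text
t: 10.75
eef_pos: [0.5614, 0.0002, 0.1251]
tool_rot: [0.0, 0.998, -0.055, -0.0]
contact_force: [0.0, 1.1, -0.6]
gripper_width: 0.001
grasp_force: 0.0
```

```bash
sed -i 's/o\["gripper_width"\].round(3)/round(o["gripper_width"],3)/' st.py; python3 st.py
```

```text
10.75 chest x,y,z -0.0013 0.0783 0.1251 Fy 1.1 Fx -0.1 Fz -0.61 w 0.001
```

Request:
jog_arm --pt "-0.0006 -0.005 0 0 0 0 0" --pt "-0.0006 -0.005 0 0 0 0 0" --pt "-0.0006 -0.005 0 0 0 0 0" --pt "-0.0006 -0.005 0 0 0 0 0" --pt "-0.0006 -0.005 0 0 0 0 0" --pt "-0.0005 -0.005 0 0 0 0 0" --pt "-0.0005 -0.005 0 0 0 0 0" --pt "-0.0005 -0.005 0 0 0 0 0" --pt "-0.0005 -0.005 0 0 0 0 0" --pt "0 0 0 0 0 0 0"

```text
t: 11.75
eef_pos: [0.5564, -0.0457, 0.1253]
tool_rot: [0.0, 0.998, -0.056, -0.0]
contact_force: [-0.3, 0.1, 0.2]
gripper_width: 0.002
grasp_force: 0.0
```

Request:
jog_arm --pt "-0.0006 -0.005 0 0 0 0 0" --pt "-0.0006 -0.005 0 0 0 0 0" --pt "-0.0006 -0.005 0 0 0 0 0" --pt "-0.0006 -0.005 0 0 0 0 0" --pt "-0.0005 -0.005 0 0 0 0 0" --pt "-0.0005 -0.004 0 0 0 0 0" --pt "-0.0005 -0.004 0 0 0 0 0" --pt "-0.0003 -0.003 0 0 0 0 0" --pt "0 0 0 0 0 0 0" --pt "0 0 0 0 0 0 0"

```text
t: 12.75
eef_pos: [0.5521, -0.0809, 0.1252]
tool_rot: [0.0, 0.998, -0.055, -0.0]
contact_force: [-0.4, -0.3, 0.4]
gripper_width: 0.002
grasp_force: 0.0
```

```bash
python3 st.py; python3 - <<'E'
from station import bot
from h import *
for n in("top",):
    c=bot.read_camera(n); np.savez("t4.npz",**c)
    cv2.imwrite("pics/t4.png",cv2.resize(c["img"][170:290,250:445],None,fx=4,fy=4,interpolation=cv2.INTER_CUBIC)[:,:,::-1])
E
```

```text
12.75 chest x,y,z -0.0015 -0.0033 0.1252 Fy -0.32 Fx -0.38 Fz 0.43 w 0.002
```

View pics/t4.png

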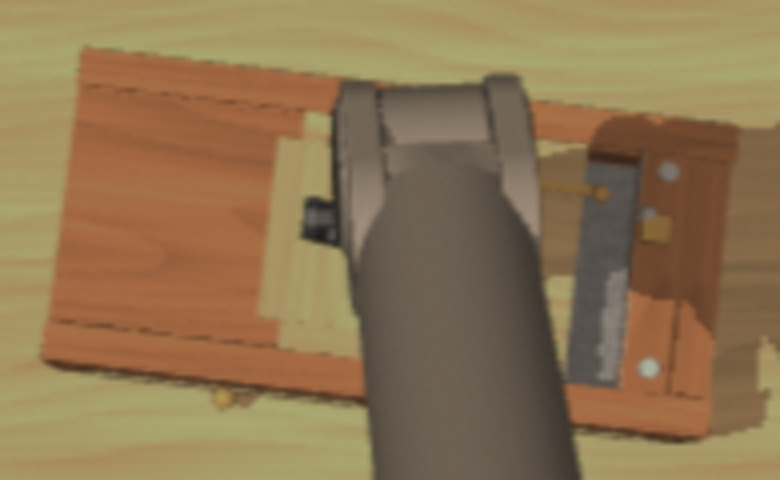

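Hatch has moved: leading edge crop (588,158)-(568,385), rail edge (640,158)-(620,385), gap ≈ 52 crop px.

```bash
cat >> c.py <<'E'
print("NOW hatch",ch([(588,158),(568,385)],.1),ch([(642,158),(620,385)],.1))
E
python3 c.py|tail -2
```

```text
[-0.0762 -0.1195]] [[ 0.0721 -0.1509]
 [-0.0724 -0.1519]]
```

Request:
jog_arm --pt "-0.0003 -0.003 0 0 0 0 0" --pt "-0.0003 -0.003 0 0 0 0 0" --pt "-0.0003 -0.003 0 0 0 0 0" --pt "-0.0003 -0.003 0 0 0 0 0" --pt "-0.0003 -0.003 0 0 0 0 0" --pt "0 0 0 0 0 0 0"

```text
t: 13.4
eef_pos: [0.5508, -0.0962, 0.1253]
tool_rot: [0.0, 0.998, -0.056, -0.0]
contact_force: [0.3, -0.3, 0.1]
gripper_width: 0.003
grasp_force: 0.0
```

```bash
python3 st.py
```

```text
13.4 chest x,y,z -0.0012 -0.0187 0.1253 Fy -0.24 Fx 0.36 Fz 0.09 w 0.003
```

Request:
jog_arm --pt "-0.0002 -0.0015 0 0 0 0 0" --pt "-0.0002 -0.0015 0 0 0 0 0" --pt "-0.0001 -0.001 0 0 0 0 0" --pt "-0.0001 -0.001 0 0 0 0 0" --pt "-0.0001 -0.001 0 0 0 0 0"

```text
t: 13.9
eef_pos: [0.5504, -0.1013, 0.1253]
tool_rot: [-0.0, 0.998, -0.055, 0.0]
contact_force: [-0.6, 1.5, -0.3]
gripper_width: 0.003
grasp_force: 0.7
```

Request:
jog_arm --pt "-0.0001 -0.001 0 0 0 0 0" --pt "-0.0001 -0.001 0 0 0 0 0"

```text
t: 14.1
eef_pos: [0.5501, -0.1033, 0.1253]
tool_rot: [0.0, 0.998, -0.055, 0.0]
contact_force: [1.0, 1.5, -1.2]
gripper_width: -0.0
grasp_force: 0.7
```

Request:
jog_arm --pt "-0.0001 -0.001 0 0 0 0 0" --pt "-0.0001 -0.001 0 0 0 0 0"

```text
t: 14.3
eef_pos: [0.5499, -0.1054, 0.1253]
tool_rot: [0.0, 0.998, -0.055, 0.0]
contact_force: [0.1, 1.4, -0.2]
gripper_width: -0.0
grasp_force: 0.7
```

Request:
jog_arm --pt "-0.0001 -0.001 0 0 0 0 0" --pt "-0.0001 -0.001 0 0 0 0 0"

```text
t: 14.5
eef_pos: [0.5498, -0.1067, 0.1253]
tool_rot: [-0.0, 0.998, -0.055, 0.0]
contact_force: [0.8, 4.8, -0.5]
gripper_width: -0.004
grasp_force: 2.3
```

Request:
jog_arm --pt "-0.0001 -0.001 0 0 0 0 0" --pt "-0.0001 -0.001 0 0 0 0 0"

```text
t: 14.7
eef_pos: [0.5497, -0.1074, 0.1253]
tool_rot: [-0.001, 0.999, -0.054, 0.0]
contact_force: [-0.5, 7.7, -0.2]
gripper_width: 0.001
grasp_force: 4.1
```

Request:
jog_arm --pt "-0.0001 -0.001 0 0 0 0 0" --pt "0 0 0 0 0 0 0"

```text
t: 14.9
eef_pos: [0.5497, -0.1077, 0.1254]
tool_rot: [-0.001, 0.999, -0.054, 0.0]
contact_force: [1.0, 8.5, -0.4]
gripper_width: -0.002
grasp_force: 4.1
```

Request:
jog_arm --pt "-0.0001 -0.001 0 0 0 0 0" --pt "0 0 0 0 0 0 0"

```text
t: 15.1
eef_pos: [0.5496, -0.1085, 0.1253]
tool_rot: [-0.001, 0.999, -0.054, 0.0]
contact_force: [0.5, 8.5, -1.0]
gripper_width: 0.003
grasp_force: 4.2
```

Request:
jog_arm --pt "-0.0001 -0.001 0 0 0 0 0" --pt "0 0 0 0 0 0 0"

```text
t: 15.3
eef_pos: [0.5495, -0.1096, 0.1253]
tool_rot: [-0.001, 0.999, -0.054, 0.0]
contact_force: [1.3, 7.8, 0.5]
gripper_width: -0.002
grasp_force: 4.0
```

Request:
jog_arm --pt "-0.0001 -0.001 0 0 0 0 0" --pt "0 0 0 0 0 0 0"

```text
t: 15.5
eef_pos: [0.5493, -0.1111, 0.1253]
tool_rot: [-0.001, 0.999, -0.054, 0.0]
contact_force: [-0.2, 7.3, 0.2]
gripper_width: -0.001
grasp_force: 3.4
```

Request:
jog_arm --pt "-0.0001 -0.001 0 0 0 0 0" --pt "0 0 0 0 0 0 0"

```text
t: 15.7
eef_pos: [0.5491, -0.1128, 0.1253]
tool_rot: [-0.001, 0.999, -0.054, 0.0]
contact_force: [-0.7, 5.5, -0.6]
gripper_width: 0.004
grasp_force: 2.5
```

Request:
jog_arm --pt "-0.0001 -0.001 0 0 0 0 0" --pt "0 0 0 0 0 0 0"

```text
t: 15.9
eef_pos: [0.5489, -0.1146, 0.1253]
tool_rot: [-0.0, 0.999, -0.055, -0.0]
contact_force: [0.0, 4.3, 0.4]
gripper_width: 0.0
grasp_force: 2.0
```

Request:
jog_arm --pt "-0.0001 -0.001 0 0 0 0 0" --pt "0 0 0 0 0 0 0"

```text
t: 16.1
eef_pos: [0.5488, -0.1156, 0.1253]
tool_rot: [-0.0, 0.998, -0.055, 0.0]
contact_force: [0.5, 5.3, -0.3]
gripper_width: 0.001
grasp_force: 2.7
```

Request:
jog_arm --pt "-0.0001 -0.001 0 0 0 0 0" --pt "0 0 0 0 0 0 0"

```text
t: 16.3
eef_pos: [0.5488, -0.1157, 0.1253]
tool_rot: [-0.001, 0.999, -0.054, 0.0]
contact_force: [0.4, 7.6, 0.2]
gripper_width: -0.0
grasp_force: 3.8
```

Stiff stop at ~-0.1157 (10 mm after the catch began): on the rail. Firm up to ~12 N.

Request:
jog_arm --pt "-0.0001 -0.001 0 0 0 0 0" --pt "0 0 0 0 0 0 0"

```text
t: 16.5
eef_pos: [0.5488, -0.1157, 0.1254]
tool_rot: [-0.001, 0.999, -0.054, 0.0]
contact_force: [0.1, 10.8, 0.4]
gripper_width: -0.003
grasp_force: 4.8
```

Request:
jog_arm --pt "-0.0001 -0.001 0 0 0 0 0" --pt "0 0 0 0 0 0 0"

```text
t: 16.7
eef_pos: [0.5488, -0.1158, 0.1253]
tool_rot: [-0.002, 0.999, -0.054, -0.0]
contact_force: [0.3, 11.9, 1.3]
gripper_width: -0.001
grasp_force: 5.9
```

Request:
jog_arm --pt "0 -0.0005 0 0 0 0 0" --pt "0 0 0 0 0 0 0"

```text
t: 16.9
eef_pos: [0.5488, -0.1158, 0.1253]
tool_rot: [-0.002, 0.999, -0.054, -0.0]
contact_force: [-0.2, 12.6, 1.2]
gripper_width: 0.001
grasp_force: 6.5
```

Request:
jog_arm --pt "0.0002 0.002 0 0 0 0 0" --pt "0.0002 0.003 0 0 0 0 0" --pt "0.0005 0.005 0 0 0 0 0" --pt "0.001 0.01 0 0 0 0 0" --pt "0 0 0.02 0 0 0 0" --pt "0 0 0.04 0 0 0 0" --pt "0 0 0.04 0 0 0 0" --pt "0 0.03 0.02 0 0 0 0" --pt "0 0.04 0 0 0 0 0" --pt "0 0.04 0 0 0 0 0"

```text
t: 17.9
eef_pos: [0.5508, 0.011, 0.2465]
tool_rot: [0.0, 0.998, -0.056, 0.001]
contact_force: [0.2, 0.7, 0.7]
gripper_width: 0.001
grasp_force: 0.0
```

Request:
jog_arm --pt "0 0.045 0 0 0 0 0" --pt "0 0.045 0 0 0 0 0" --pt "0 0.045 0 0 0 0 0" --pt "0 0.045 0 0 0 0 0" --pt "0 0.045 0 0 0 0 0" --pt "0 0 0 0 0 0 0" --pt "0 0 0 0 0 0 0"

```text
t: 18.6
eef_pos: [0.5499, 0.2365, 0.2451]
tool_rot: [0.0, 0.999, -0.054, -0.0]
contact_force: [0.0, -1.5, -0.3]
gripper_width: 0.001
grasp_force: 0.0
```

```bash
python3 - <<'E'
from station import bot
from h import *
c=bot.read_camera("top")
a=cv2.resize(c["img"][170:290,250:445],None,fx=4,fy=4,interpolation=cv2.INTER_CUBIC)
cv2.imwrite("pics/t5.png",a[:,:,::-1])
E
```

```text
(no output)
```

View pics/t5.png

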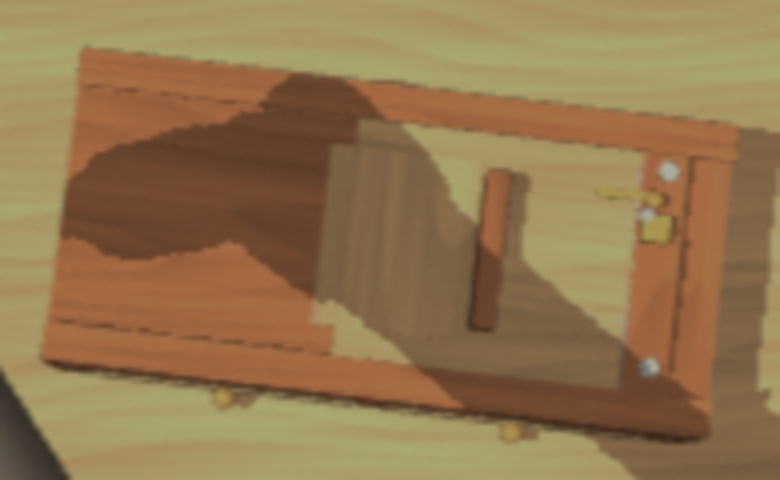

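The hatch edge at (640,155)-(622,385) sits flush on the rail with no gap, and the robot is clear, so I hand in.

```bash
python3 -c "
from station import bot
print(bot.hand_in())"
```

```text
the job is handed in; nothing more can be done
None
```

The small black spectacle case is in the chest's compartment and the hatch is past its catch, flush on the end rail with no gap showing (12.6 N peak reading); the job was handed in at about 19 s, and the judge gave no verdict.

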